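# Find the loose fence bolt and hold its cap open

## Robot

A 6-joint arm with a two-finger parallel gripper is mounted at the origin on the work surface. World frame = base frame: x ahead of the robot, y to its left, z up, the work surface at z = 0. Lengths are in m, angles in rad, forces in N, time in s.
With the tool pointing down it reaches from about 0.375 to 0.925 m from the base axis. Payload 5.7 kg.
Tool frame: the origin (TCP) lies midway between the tips of the shut fingers; the grasp point (between the pads) lies robot.tcp_to_grasp behind it (robot.tcp_to_grasp is the distance from the TCP to the grasp point, in m); x points along the fingers, y is the direction in which the jaws open and shut, and the axes are right-handed (so a half turn about x gives the same grasp; the last joint's range is limited). The gripper opens to 85 mm and grips with 20 to 120 N. Pads are 22 mm wide; open, the fingers measure 114 mm over their backs; the gripper's body (76 mm by 85 mm) begins 54 mm behind the grasp point. The pads swing forward as they close: fully open they stand 13 mm farther back than shut.
Start: joints at [1.14, 0.359, 1.51, -0, 1.272, -0.115], TCP at [0.186, 0.57, 0.231] pointing down, gripper open.
Joint ranges: [-2.97, 2.97], [-1.01, 2.36], [0.21, 2.38], [-0.96, 4.11], [0.2, 2.71], [-2.98, 2.98]. Speed limits (rad/s): [2.39, 2.39, 3.14, 3.14, 3.14, 3.14].

## Interface

Orientations are given as a rotation vector (axis times angle).
In Python, from station import telemetry, viewer, robot gives the robot as it stands. The module is installed in compiled form; this text tells all that it offers.
- The arm moves only by the tool apply_moves, never from a script. Its argument "series" is a list of rows, each an object of numbers: "tx", "ty", "tz": the shift along the tool's x, y, z in mm; "wx", "wy", "wz": the turn, a rotation vector about the tool's x, y, z in degrees. A call has exactly 8 rows; each row is the pose to reach, as a shift and turn from the pose commanded when the call began, along the tool's axes at that moment; what a row does not reach only later rows make up. A row lasts 1/8 s, in which the tool goes at most 62.5 mm and 10.7 degrees, less where a joint would pass 70% of its speed; a pose out of reach is approached as far as the arm can. A call with a gripper value outside its range is refused whole. "gripper" is the finger opening in mm, from 0 to 85.4, set as the call begins (left out, the last holds). The fingers move at their own pace and stop on an object; "newtons" is the grip in N (left out, the last holds). Time passes only in rows, so rows that repeat a pose let the fingers close, or fill a call up. It gives the time, the measured TCP pose, the force and the opening at its end, in the units of the state.
- telemetry.get_state(): the state, without advancing time (a new reading comes with each control period).
- viewer.snapshot(name): name is "scene" or "top" or "wrist"; returns the picture (480x640x3 uint8, red, green, blue); there is no depth.
- viewer.get_calibration(name): a dict with "fovy" (degrees; the focal length in pixels is half the picture's height over the tangent of half this angle, whatever the lens; pixels are square), "cx", "cy" (the principal point, pixels), "world_to_cam" (4x4, takes a point from world to camera coordinates); the wrist camera has in their place "tool_from_camera" (4x4, takes a point from camera to tool coordinates, whose origin is the TCP and whose axes are the tool frame's). Camera axes: x right, y up, looking along -z (the intrinsics and any distortion apply to the point x, -y, -z); pixel columns grow to the right and rows downward; lengths in m; the calibration is good to about 2 mm. The wrist camera is an equidistant fisheye: a pixel r from the principal point sees the ray r / f radians off the axis. A picture is of the moment at which its call begins: read the wrist's pose just before it. get_calibration takes no time and is no camera call.
- robot.job_done(): hands the job in, once; it reports no verdict.
The state is a dict: "t": time; "joint_positions": joint angles; "joint_velocities": joint speeds; "joint_torque": joint torques, N m; "tcp_pos": TCP position; "orientation": TCP orientation; "force": force on the tool from outside, world axes, zero at the start; "ft_torque": the same for the moment, N m; "gripper_width": finger opening in m.
Only numpy, scipy, OpenCV 4.12 (cv2) and the standard library are available. Lean on these libraries where they do the work, as an engineer would, in place of code of your own. Each camera call takes 0.05 s, during which the arm holds its last target.

## Task

The router fence rattles because one of the three capped bolts holding it down has worked loose, and I want to put thread-locker on it. First lift the cap off the small white bottle in the wooden block and stand it right down in the block's empty hole; then tap on the bolt caps to find the bolt that gives, flip up the cap of that one bolt, at least 60 degrees, and finish while still holding it open with the gripper. Leave the other two bolt caps shut, the bottle standing and everything else on the bench where it is.

Things in the scene. Friction and masses are not known exactly. Their poses are not given: they have to be found in the camera images.
- bolt_place_0 (a point): Left bolt (at the fence's +y end). Point on its axis, on the flange's upper face (10 mm above the bench), fixed to the fence; z up, y along the fence, x away from the upright faces. Grey flip cap on top, flat, 36 mm above this point. Tapped on its cap, a tight bolt stands firm; the loose one dips up to 5 mm, collar and cap with it, under 1 to 3 N, then springs back. They look alike.
- bolt_place_1 (a point): Middle bolt, the same point and axes. All three caps, shut, in these axes (mm): x -24 to 25, y -21 to 21, z 13 to 36; on both sides a round finger grip, 10 across, centre x 12, z 26, standing out to y -23.5 and 23.5. Black collar below: 50 x 42, z 8 to 13. Hinge line along y at x -25, z 15: the +x side, with a 5 mm lip, rises and swings over towards the upright faces.
- bolt_place_2 (a point): Right bolt (at the fence's -y end): the same point and axes, same shape and sizes.
- loose_bolt (a joint): How far the loose bolt is pressed down, m: 0 at rest, 0.005 fully dipped. At which of the three places it stands differs each time and cannot be seen.
- loose_cap (a joint): Opening of the loose bolt's flip cap, rad: 0 shut, stop at 1.75. A light spring (0.03 N m shut, 0.08 N m wide open) shuts it when let go, as with all three.
- tight_cap_1 (a joint): Opening of the flip cap of one of the two tight bolts (at either of the other places), rad: 0 shut. To stay shut.
- tight_cap_2 (a joint): Opening of the flip cap of one of the two tight bolts (at either of the other places), rad: 0 shut. To stay shut.
- fence: Fixed router fence. Origin under the middle of its flange (130 x 460 x 10 mm), z up, y along the fence. White faces and upright at x -83 to -47 mm, 70 mm high; round black dust port behind them at y 44 to 96, to x +5, 70 mm high. The bolts stand on the flange at x +15, y +180, -40 and -180 mm.
- bottle_cap: Loose black cap of the thread-locker bottle: round, 23 mm diameter, 40 mm high, closed on top, hollow from below (17 mm bore, 36 mm deep). It only sits over the nozzle, nothing holds it; 11 to 18 g. Origin in the centre of its lower rim, z up. At the start it stands on the bottle, rim 66 mm above the bottle's underside.
- bottle: Small white thread-locker bottle standing loose in the wooden block's larger hole: 34 mm diameter, shoulder 66 mm high, with a thin nozzle above it up to 94 mm (12 mm wide at its foot, 6 mm at its tip). Origin in the centre of its underside, z up. It stays where it is.
- block: Wooden bottle block, 160 x 64 x 30 mm, fixed to the bench. Origin in the middle of its underside, long axis along x. The bottle's hole is at x = -44 mm, the empty cap hole at x = +44 mm; both 15 mm deep.
- block_hole1 (a point): Centre of the mouth of the empty cap hole, on the block's upper face: 27 mm diameter, 15 mm deep, flat bottom, 30 mm above the bench. The axis of the bottle is 88 mm from it.
- glue: Bystander, leave it where it lies. Large white glue bottle with black spout, 66 mm diameter, 236 mm high. Origin on its underside.
- tape: Bystander, leave it where it lies. Roll of green tape lying flat, 110 mm diameter, 36 mm high. Origin on its underside.
- square: Bystander, leave it where it lies. Try square lying flat, wooden stock 115 mm, steel blade 210 mm. Origin on its underside.
- spanner: Bystander, leave it where it lies. Open-ended spanner, 200 mm, lying behind the fence flange. Origin on its underside.
- pencil: Bystander, leave it where it lies. Flat carpenter's pencil, 180 mm. Origin on its underside.
- chisel: Bystander, leave it where it lies. Chisel with a yellow handle, 255 mm. Origin on its underside.
- tape_measure: Bystander, leave it where it lies. Grey tape measure, 72 x 70 x 36 mm. Origin on its underside.
- offcut: Bystander, leave it where it lies. Plywood offcut, 160 x 90 x 18 mm. Origin on its underside.
Things that resemble listed ones, but are neither listed nor needed, are in the scene too. Of the things shaped like the bottle, the white one is meant.

How it is judged:
On the way, in this order (a step that is already met when the one before it is completed fails the run):
1. the bottle's cap stands in the block's empty hole, let go (horizontal distance between bottle_cap and block_hole1 below 0.006 m and z of bottle_cap in the frame of block_hole1 below -0.01 m and angle between bottle_cap's own z axis and vertical below 0.2 rad and contact force between the fingers and bottle_cap below 0.1 N), for 0.2 s.
2. the loose bolt is tapped and dips, its cap still shut (horizontal distance between bottle_cap and block_hole1 below 0.006 m and z of bottle_cap in the frame of block_hole1 below -0.01 m and angle between bottle_cap's own z axis and vertical below 0.2 rad and value of joint loose_bolt above 0.0025 m and value of joint loose_cap below 0.2 rad).
3. the loose bolt's cap is lifted past 60 degrees by the gripper (value of joint loose_cap above 1.047 rad and contact force between the fingers and anything else above 0.3 N), for 0.2 s.
At the end, for the whole second after the job is handed in: The loose bolt's flip cap is over 60 deg (1.047 rad) open with over 0.3 N finger contact; other flip caps under 0.1 rad; bottle cap in the empty hole (6 mm from centre, rim 10 mm down, tilt under 0.2 rad), bottle in its hole (tilt under 0.2 rad, moved under 15 mm) (all of step 3 and horizontal distance between bottle_cap and block_hole1 below 0.006 m and z of bottle_cap in the frame of block_hole1 below -0.01 m and angle between each of bottle_cap, bottle's own z axis and vertical below 0.2 rad and value of joint each of tight_cap_1, tight_cap_2 below 0.1 rad and distance of bottle from where it was at the start of the episode below 0.015 m); the arm keeps its last pose, push and grip.
It fails at once if the cap of a tight bolt is flipped up (over 0.25 rad) (value of joint any of tight_cap_1, tight_cap_2 above 0.25 rad).
It fails at once if the bottle is pulled out of its hole or tipped (angle between bottle's own z axis and vertical above 0.35 rad or distance of bottle from where it was at the start of the episode above 0.03 m).
It fails at once if a bystander is moved by more than 30 mm (distance of any of glue, tape, square, spanner, pencil, chisel, tape_measure, offcut from where it was at the start of the episode above 0.03 m).
It also fails if it takes over 64 s, if anything falls off the work surface, if the arm or the gripper's body presses on something with over 40 N, if the wrist force passes 120 N, or if a joint passes its speed limit or range.

## Working session

There is one attempt and no reset: what is moved stays moved. The work goes in short steps, Python scripts to look and compute and a tool call to move; the robot and the scene stay as the last step left them, time stands still between calls to the robot, and variables do not carry over. Pictures are saved under pics/ and viewed, and the job is handed in when it is done.

Besides the shell and the picture viewer there is one more tool, called after "Request:" as name(argument=value, ...), one argument or row to a line, values as JSON. apply_moves: Moves the arm, as the interface text tells. Its arguments: {"type":"object","properties":{"series":{"type":"array","items":{"type":"object","properties":{"tx":{"type":"number"},"ty":{"type":"number"},"tz":{"type":"number"},"wx":{"type":"number"},"wy":{"type":"number"},"wz":{"type":"number"}}}},"gripper":{"type":"number"},"newtons":{"type":"number"}},"required":["series"]}

```bash
mkdir -p pics; python3 - <<'E'
from station import telemetry, viewer, robot
import cv2
s=telemetry.get_state()
print({k:s[k] for k in ('t','tcp_pos','orientation','gripper_width','force')}, robot.tcp_to_grasp)
for n in('scene','top','wrist'):
    cv2.imwrite(f'pics/{n}0.png',viewer.snapshot(n)[:,:,::-1]); c=viewer.get_calibration(n); print(n,c)
E
```

```text
{'t': 0.0, 'tcp_pos': array([0.18606232, 0.56969744, 0.2304335 ]), 'orientation': array([ 0.24644122,  1.55707441, -0.24930371]), 'gripper_width': 0.0856320241882726, 'force': array([ 0.05586669,  0.75741732, -0.49339582])} 0.0187
scene {'fovy': 44.10368882064334, 'cx': 316.61743364681666, 'cy': 243.64090221027178, 'world_to_cam': array([[ 0.21672664,  0.97609153, -0.01657981, -0.05630102],
       [-0.52290325,  0.13041111,  0.84235689,  0.20976836],
       [ 0.82437962, -0.17389154,  0.53866499, -1.74382231],
       [ 0.        ,  0.        ,  0.        ,  1.        ]])}
top {'fovy': 43.93874058206234, 'cx': 310.8298426920284, 'cy': 239.2375549932262, 'world_to_cam': array([[-0.03022561, -0.99946985, -0.01210126, -0.00866866],
       [ 0.99706789, -0.03100004,  0.06996154, -0.52103663],
       [-0.07029958, -0.00995115,  0.99747629, -1.62792985],
       [ 0.        ,  0.        ,  0.        ,  1.        ]])}
wrist {'fovy': 65.70646984690485, 'cx': 315.64634436110003, 'cy': 238.65738880902123, 'tool_from_camera': array([[ 3.29145280e-04,  2.82349948e-01, -9.59311419e-01,
        -1.41597581e-01],
       [ 9.99999881e-01, -4.38052825e-04,  2.14175548e-04,
         1.09874273e-04],
       [-3.59756622e-04, -9.59311375e-01, -2.82350059e-01,
        -7.12941846e-02],
       [ 0.00000000e+00,  0.00000000e+00,  0.00000000e+00,
         1.00000000e+00]])}
```

View pics/scene0.png

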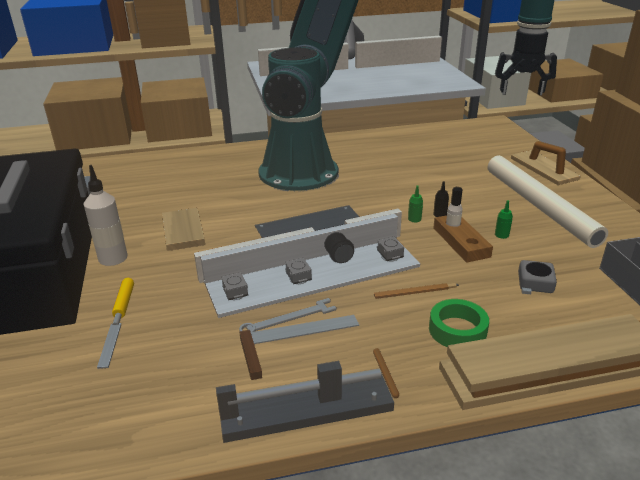

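View pics/top0.png

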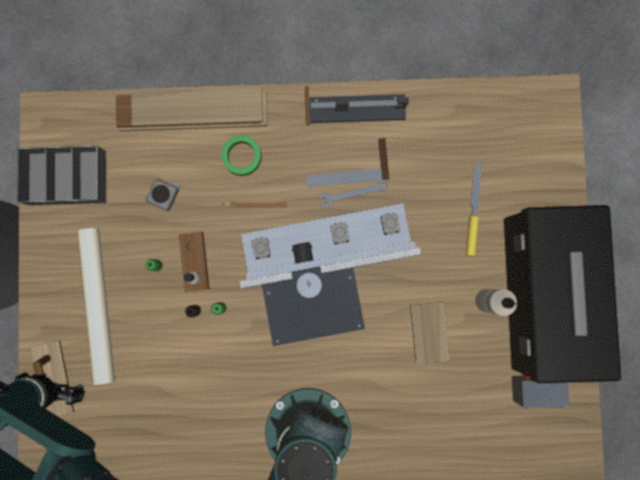

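View pics/wrist0.png

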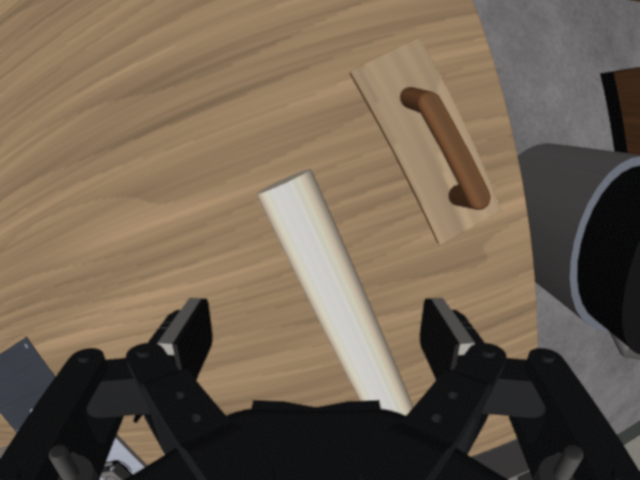

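The bottle meant is the white one with a black cap in the block, at scene (455,207) and top (192,277). The black one at scene (441,200) and the green ones at (415,205) and (504,222) are look-alikes. The fence bolts are at top (390,223), (340,232) and (261,247). I'll confirm with enlarged crops.

```bash
cat > h.py <<'E'
import numpy as np,cv2
from scipy.spatial.transform import Rotation as R
from station import telemetry, viewer, robot
def cal(n):
    c=viewer.get_calibration(n); f=240/np.tan(np.radians(c['fovy']/2)); return c,f
def ray(n,u,v):
    c,f=cal(n); W=c['world_to_cam']; d=np.array([(u-c['cx'])/f,-(v-c['cy'])/f,-1.]); d=W[:3,:3].T@d
    return -W[:3,:3].T@W[:3,3], d
def onz(n,u,v,z):
    o,d=ray(n,u,v); return o+d*(z-o[2])/d[2]
def proj(n,p):
    c,f=cal(n); W=c['world_to_cam']; q=W[:3,:3]@np.asarray(p)+W[:3,3]; return np.array([c['cx']+f*q[0]/-q[2], c['cy']-f*q[1]/-q[2]])
def tool():
    s=telemetry.get_state(); return np.array(s['tcp_pos']),R.from_rotvec(s['orientation']),s
def wray(u,v,p,r):
    c,f=cal('wrist'); T=c['tool_from_camera']; dx,dy=u-c['cx'],v-c['cy']; rr=np.hypot(dx,dy); th=rr/f
    d=np.array([dx/rr*np.sin(th),-dy/rr*np.sin(th),-np.cos(th)]) if rr>0 else np.array([0,0,-1.])
    return p+r.apply(T[:3,3]), r.apply(T[:3,:3]@d)
def wonz(u,v,z,p,r):
    o,d=wray(u,v,p,r); return o+d*(z-o[2])/d[2]
def wproj(P,p,r):
    c,f=cal('wrist'); T=c['tool_from_camera']; q=r.inv().apply(np.asarray(P)-p)-T[:3,3]; q=T[:3,:3].T@q
    th=np.arctan2(np.hypot(q[0],q[1]),-q[2]); h=np.hypot(q[0],q[1]); return np.array([c['cx']+f*th*q[0]/h,c['cy']-f*th*q[1]/h])
E
python3 - <<'E'
import cv2
a=cv2.imread('pics/top0.png')[220:330,130:250]; b=cv2.imread('pics/scene0.png')[180:270,400:520]; c=cv2.imread('pics/top0.png')[195:295,230:425]
cv2.imwrite('pics/c1.png',cv2.resize(a,None,fx=5,fy=5,interpolation=2));cv2.imwrite('pics/c2.png',cv2.resize(b,None,fx=5,fy=5,interpolation=2));cv2.imwrite('pics/c3.png',cv2.resize(c,None,fx=4,fy=4,interpolation=2))
E
```

```text
(no output)
```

View pics/c1.png

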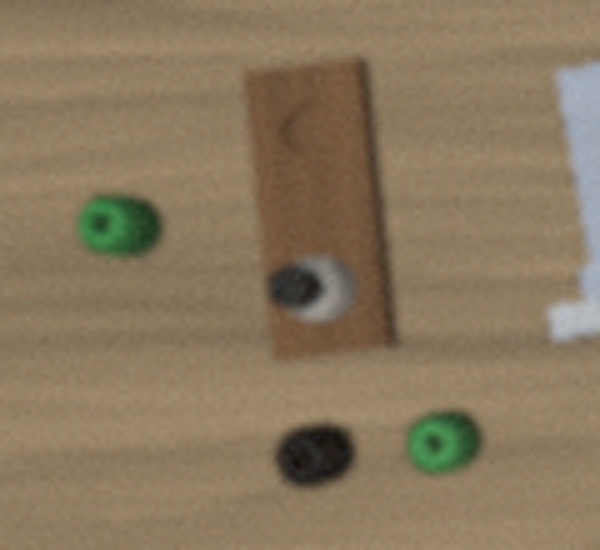

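View pics/c2.png

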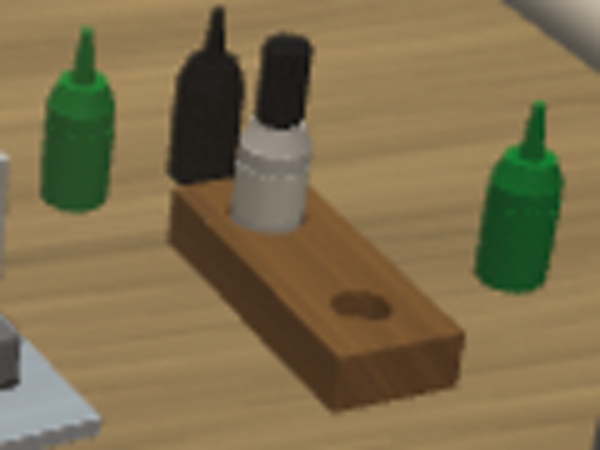

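View pics/c3.png

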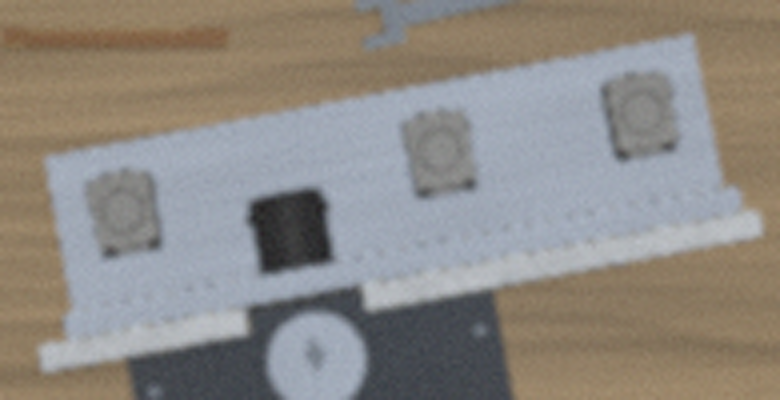

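```bash
python3 - <<'E'
from h import *
np.set_printoptions(precision=4,suppress=True)
# block top corners in top view
cs=np.array([(248,72),(363,59),(390,344),(273,358)])/5+[130,220]
P=[onz('top',*c,0.03) for c in cs]; print('corners',*P)
print('lens',np.linalg.norm(P[0]-P[3]),np.linalg.norm(P[0]-P[1])); m=np.mean(P,0); ax=(P[0]+P[1]-P[2]-P[3]); ax/=np.linalg.norm(ax)
print('centre',m,'yaw',np.degrees(np.arctan2(ax[1],ax[0])),'hole',m+.044*ax,'bottle',m-.044*ax)
sc=np.array([(171,192),(338,358),(463,335),(310,186)])/5+[400,180]
print('scene corners',*[onz('scene',*c,.03) for c in sc])
print('hole scene',onz('scene',472.4,241,.03),'top',onz('top',189.4,245.6,.03))
print('cap top scene',onz('scene',400+287/5,180+42/5,.121),'top',onz('top',130+293/5,220+285/5,.121))
for n,(u,v) in {'R':(124,210),'M':(440,151),'L':(642,115)}.items():
  print(n,onz('top',230+u/4,195+v/4,.046))
fc=np.array([(693,36),(46,155)])/4+[230,195]
print('flange',*[onz('top',*c,.01) for c in fc])
E
```

```text
corners [0.5443 0.3364 0.03  ] [0.5495 0.2727 0.03  ] [0.3925 0.2607 0.03  ] [0.3868 0.325  0.03  ]
lens 0.15788330176846394 0.06383912122018297
centre [0.4683 0.2987 0.03  ] yaw 4.268438559244259 hole [0.5122 0.302  0.03  ] bottle [0.4244 0.2954 0.03  ]
scene corners [0.3975 0.2639 0.03  ] [0.5532 0.28   0.03  ] [0.5493 0.3423 0.03  ] [0.4086 0.3316 0.03  ]
hole scene [0.5151 0.3093 0.03  ] top [0.5125 0.3098 0.03  ]
cap top scene [0.4251 0.3014 0.121 ] top [0.4252 0.2936 0.121 ]
R [0.5003 0.1113 0.046 ]
M [ 0.5338 -0.1048  0.046 ]
L [ 0.554  -0.2429  0.046 ]
flange [ 0.6115 -0.285   0.01  ] [0.5424 0.1681 0.01  ]
```

```bash
cat >> h.py <<'E'
def down(yawdeg,flip=1):
    # tool x down, tool y = fence-like y axis at yaw (flip -1 reverses)
    a=np.radians(yawdeg); x=np.array([0,0,-1.]); y=flip*np.array([-np.sin(a),np.cos(a),0]); return R.from_matrix(np.c_[x,y,np.cross(x,y)])
def rel(target,rt):
    p,r,s=tool(); t=r.inv().apply(np.asarray(target)-p)*1000; w=np.degrees((r.inv()*rt).as_rotvec())
    print('shift mm',t.round(1),'turn deg',w.round(2),'| dist',np.linalg.norm(t).round(1))
E
python3 - <<'E'
from h import *
np.set_printoptions(precision=4,suppress=True)
p,r,s=tool(); print(r.as_matrix())
for f in(1,-1): rel([.425,.297,.20],down(8.6,f))
E
```

```text
[[-0.0006  0.3106  0.9506]
 [-0.0013  0.9506 -0.3106]
 [-1.     -0.0014 -0.0002]]
shift mm [  30.9 -185.1  311.8] turn deg [-26.69  -0.03   0.08] | dist 363.9
shift mm [  30.9 -185.1  311.8] turn deg [153.31   0.1    0.04] | dist 363.9
```

Request:
apply_moves(
  series=[
    {"tx":2,"ty":-26,"tz":44,"wx":-4},
    {"tx":4,"ty":-53,"tz":89,"wx":-8},
    {"tx":6,"ty":-79,"tz":134,"wx":-12},
    {"tx":8,"ty":-106,"tz":178,"wx":-16},
    {"tx":10,"ty":-132,"tz":223,"wx":-20},
    {"tx":11,"ty":-159,"tz":267,"wx":-24},
    {"tx":11,"ty":-185,"tz":312,"wx":-26.7},
    {"tx":11,"ty":-185,"tz":312,"wx":-26.7},
  ],
  gripper=55,
  newtons=25,
)

```text
validation failed for argument at $.se...
```

```bash
python3 - <<'E'
from h import *
np.set_printoptions(precision=4,suppress=True)
p,r,s=tool(); print(s['t'],p,r.as_rotvec(),s['gripper_width'],s['force'])
cv2.imwrite('pics/w1.png',viewer.snapshot('wrist')[:,:,::-1])
for P in([.425,.297,.121],[.513,.304,.03]): print(wproj(P,p,r))
E
```

```text
0.15 [0.1861 0.5699 0.2307] [ 0.2468  1.557  -0.2489] 0.08528858030197438 [-0.247   0.0428  0.0201]
[160.9643 486.262 ]
[213.5908 474.3744]
```

View pics/w1.png

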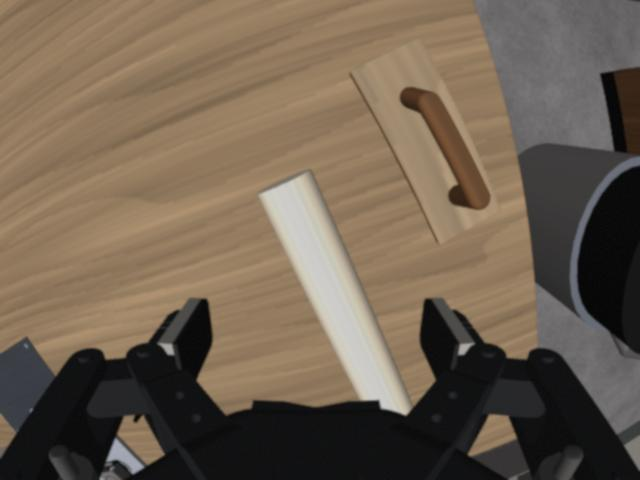

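Request:
apply_moves(
  series=[
    {"tx":2,"ty":-26,"tz":44,"wx":-4,"wy":0,"wz":0},
    {"tx":4,"ty":-53,"tz":89,"wx":-8,"wy":0,"wz":0},
    {"tx":6,"ty":-79,"tz":134,"wx":-12,"wy":0,"wz":0},
    {"tx":8,"ty":-106,"tz":178,"wx":-16,"wy":0,"wz":0},
    {"tx":10,"ty":-132,"tz":223,"wx":-20,"wy":0,"wz":0},
    {"tx":11,"ty":-159,"tz":267,"wx":-24,"wy":0,"wz":0},
    {"tx":11,"ty":-185,"tz":312,"wx":-26.7,"wy":0,"wz":0},
    {"tx":11,"ty":-185,"tz":312,"wx":-26.7,"wy":0,"wz":0},
  ],
  gripper=55,
  newtons=25,
)

```text
t: 1.2
tcp_pos: [0.4278, 0.2952, 0.2203]
orientation: [-0.115, 1.567, 0.114]
force: [-0.8, 0.4, -0.4]
gripper_width: 0.055
```

```bash
python3 - <<'E'
from h import *
np.set_printoptions(precision=4,suppress=True)
p,r,s=tool(); print(s['t'],p,r.as_rotvec(),s['gripper_width'],s['force'])
cv2.imwrite('pics/w1.png',viewer.snapshot('wrist')[:,:,::-1])
for P in([.425,.297,.121],[.513,.304,.03]): print(wproj(P,p,r))
E
```

```text
1.2 [0.4278 0.2952 0.2203] [-0.1152  1.5669  0.114 ] 0.05503504272657754 [-0.7535  0.379  -0.4195]
[319.292  235.6432]
[312.2633 296.2911]
```

View pics/w1.png

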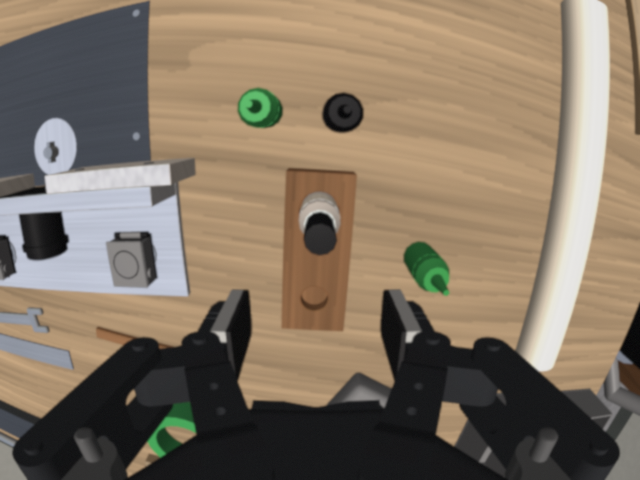

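```bash
python3 - <<'E'
import cv2
a=cv2.imread('pics/w1.png')[160:340,260:380]
cv2.imwrite('pics/c4.png',cv2.resize(a,None,fx=4.4,fy=3.3*4/3,interpolation=2)[:, :528][:792] if 0 else cv2.resize(a,(400,600),interpolation=2))
b=cv2.imread('pics/w1.png')[200:320,260:380]
cv2.imwrite('pics/c5.png',cv2.resize(b,(600,600),interpolation=2))
E
```

```text
(no output)
```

View pics/c5.png

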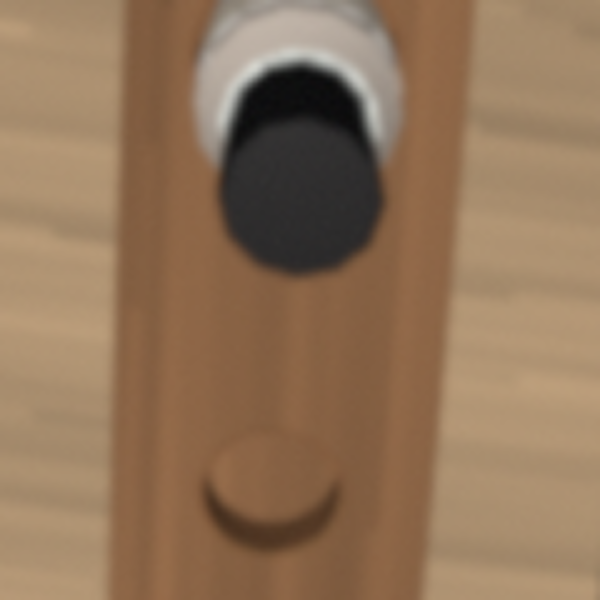

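```bash
python3 - <<'E'
from h import *
np.set_printoptions(precision=4,suppress=True)
p,r,s=tool()
c=wonz(320.4,239,.121,p,r); h=wonz(314.4,297.8,.03,p,r); print(c,h,np.linalg.norm((c-h)[:2]))
print('cap diam',np.linalg.norm(wonz(304,239,.121,p,r)-wonz(336.8,239,.121,p,r)),'hole diam',np.linalg.norm(wonz(301,297.8,.03,p,r)-wonz(328,297.8,.03,p,r)))
d=c-h; print('yaw',np.degrees(np.arctan2(-d[1],-d[0])))
# bolt L
print(wonz(126.5,265,.046,p,r))
rel([c[0],c[1],.098],down(8.6))
E
```

```text
[0.4256 0.2994 0.121 ] [0.5125 0.3077 0.03  ] 0.0873092931496368
cap diam 0.02217177324823103 hole diam 0.02660253043818442
yaw 5.472328434726343
[0.5023 0.1171 0.046 ]
shift mm [122.2   3.   -0.2] turn deg [-0.2  -0.02  0.  ] | dist 122.2
```

Cap top is at wrist (320,239) and the hole at (314,298). Their distance of 87.3 mm matches the given 88 mm. Descending on the cap.

Request:
apply_moves(
  series=[
    {"tx":40,"ty":3,"tz":0,"wx":0,"wy":0,"wz":0},
    {"tx":70,"ty":3,"tz":0,"wx":0,"wy":0,"wz":0},
    {"tx":95,"ty":3,"tz":0,"wx":0,"wy":0,"wz":0},
    {"tx":110,"ty":3,"tz":0,"wx":0,"wy":0,"wz":0},
    {"tx":118,"ty":3,"tz":0,"wx":0,"wy":0,"wz":0},
    {"tx":122,"ty":3,"tz":0,"wx":0,"wy":0,"wz":0},
    {"tx":122,"ty":3,"tz":0,"wx":0,"wy":0,"wz":0},
    {"tx":122,"ty":3,"tz":0,"wx":0,"wy":0,"wz":0},
  ],
)

```text
t: 2.25
tcp_pos: [0.4255, 0.3007, 0.0989]
orientation: [-0.118, 1.567, 0.118]
force: [-0.9, -0.5, -0.4]
gripper_width: 0.055
```

```bash
python3 - <<'E'
from h import *
np.set_printoptions(precision=4,suppress=True)
p,r,s=tool(); print(s['t'],p,s['gripper_width'],s['force'])
cv2.imwrite('pics/w2.png',viewer.snapshot('wrist')[:,:,::-1])
c=viewer.snapshot('scene')[150:270,390:550,::-1]
cv2.imwrite('pics/s2.png',cv2.resize(c,(800,600),interpolation=2))
E
```

```text
2.25 [0.4255 0.3007 0.0989] 0.0549580897397924 [-0.8522 -0.4531 -0.4123]
```

View pics/w2.png

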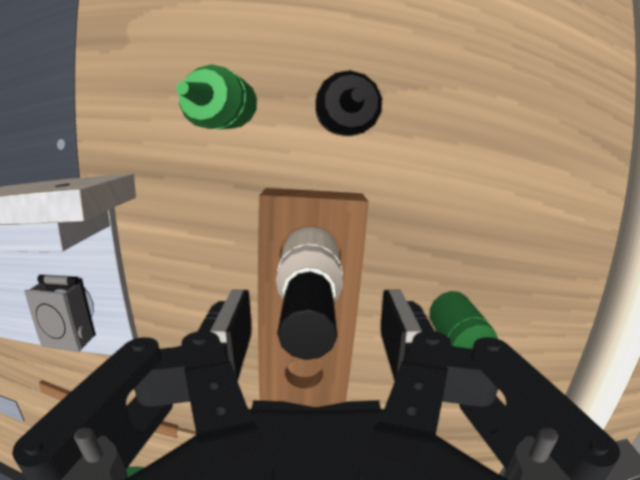

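View pics/s2.png

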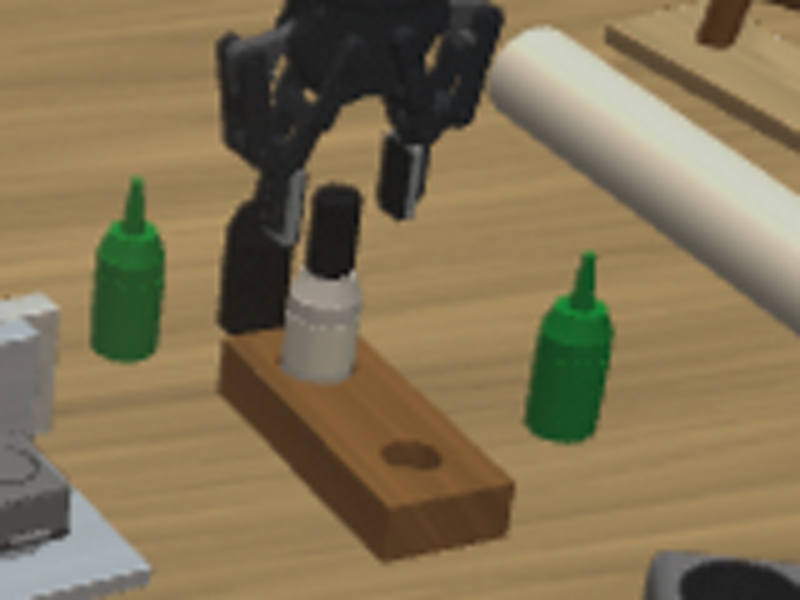

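```bash
python3 - <<'E'
from h import *
np.set_printoptions(precision=4,suppress=True)
g=cv2.imread('pics/w2.png')
a=g[260:400,230:410]; cv2.imwrite('pics/c6.png',cv2.resize(a,(770,600),interpolation=2))
p,r,s=tool()
c=wonz(307.5,330,.121,p,r); print(c,wonz(280,330,.121,p,r)-wonz(335,330,.121,p,r)); print(wproj(p+r.apply([-.0187,0,0]),p,r), wproj(p,p,r),wproj(p+r.apply([-.022,0,0]),p,r))
E
```

```text
[0.4249 0.2974 0.121 ] [ 0.0031 -0.0201  0.    ]
[315.9205 327.6939] [315.9135 305.6848] [315.9218 332.1138]
```

View pics/c6.png

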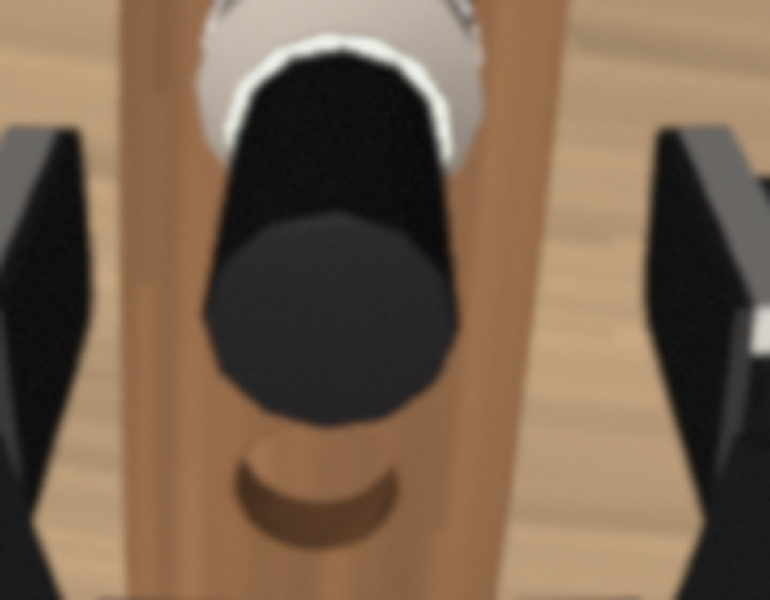

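```bash
python3 - <<'E'
from h import *
np.set_printoptions(precision=4,suppress=True)
p,r,s=tool()
c=wonz(307.6,334.4,.121,p,r); h=wonz(304.1,374.0,.03,p,r); print(c,h,h-c,np.linalg.norm((h-c)[:2]))
E
```

```text
[0.4267 0.2977 0.121 ] [0.5146 0.3059 0.03  ] [ 0.0878  0.0082 -0.091 ] 0.08818478043066304
```

Request:
apply_moves(
  series=[
    {"tx":0,"ty":-2,"tz":0,"wx":0,"wy":0,"wz":0},
    {"tx":0,"ty":-3.2,"tz":0,"wx":0,"wy":0,"wz":0},
    {"tx":0,"ty":-3.2,"tz":0,"wx":0,"wy":0,"wz":0},
    {"tx":0,"ty":-3.2,"tz":0,"wx":0,"wy":0,"wz":0},
    {"tx":0,"ty":-3.2,"tz":0,"wx":0,"wy":0,"wz":0},
    {"tx":0,"ty":-3.2,"tz":0,"wx":0,"wy":0,"wz":0},
    {"tx":0,"ty":-3.2,"tz":0,"wx":0,"wy":0,"wz":0},
    {"tx":0,"ty":-3.2,"tz":0,"wx":0,"wy":0,"wz":0},
  ],
  gripper=15,
  newtons=25,
)

```text
t: 3.35
tcp_pos: [0.4257, 0.2974, 0.0985]
orientation: [-0.118, 1.567, 0.118]
force: [-0.4, -0.6, 5.2]
gripper_width: 0.0219
```

```bash
python3 - <<'E'
from h import *
np.set_printoptions(precision=4,suppress=True)
p,r,s=tool(); print(s['t'],p,s['gripper_width'],s['force'])
cv2.imwrite('pics/w3.png',viewer.snapshot('wrist')[:,:,::-1])
E
```

```text
3.35 [0.4257 0.2974 0.0985] 0.02193243483968313 [-0.4251 -0.6226  5.1944]
```

View pics/w3.png

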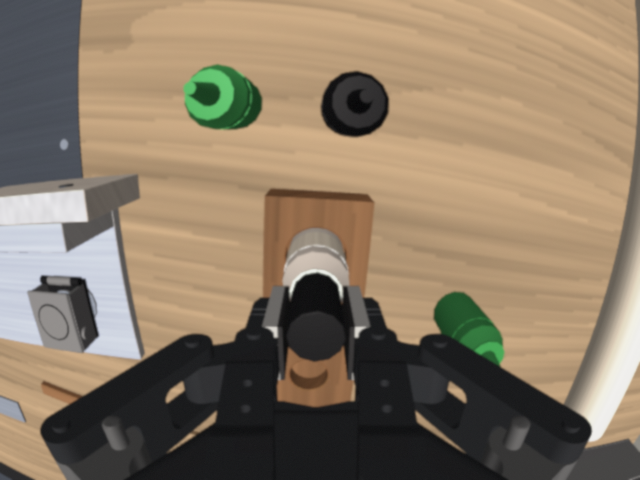

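Request:
apply_moves(
  series=[
    {"tx":-10,"ty":0,"tz":0,"wx":0,"wy":0,"wz":0},
    {"tx":-30,"ty":0,"tz":0,"wx":0,"wy":0,"wz":0},
    {"tx":-48,"ty":0,"tz":0,"wx":0,"wy":0,"wz":0},
    {"tx":-50,"ty":0,"tz":0,"wx":0,"wy":0,"wz":0},
    {"tx":-50,"ty":-2,"tz":35,"wx":0,"wy":0,"wz":0},
    {"tx":-50,"ty":-4,"tz":70,"wx":0,"wy":0,"wz":0},
    {"tx":-50,"ty":-5,"tz":87.8,"wx":0,"wy":0,"wz":0},
    {"tx":-50,"ty":-5,"tz":87.8,"wx":0,"wy":0,"wz":0},
  ],
)

```text
t: 4.4
tcp_pos: [0.5134, 0.3054, 0.1476]
orientation: [-0.118, 1.569, 0.117]
force: [0.2, 0.2, -0.5]
gripper_width: 0.0218
```

```bash
python3 - <<'E'
from h import *
np.set_printoptions(precision=4,suppress=True)
p,r,s=tool(); print(s['t'],p,s['gripper_width'],s['force'])
cv2.imwrite('pics/w4.png',viewer.snapshot('wrist')[:,:,::-1])
c=viewer.snapshot('scene')[150:270,390:550,::-1]
cv2.imwrite('pics/s4.png',cv2.resize(c,(800,600),interpolation=2))
E
```

```text
4.4 [0.5134 0.3054 0.1476] 0.021767105267702577 [ 0.2155  0.2156 -0.4707]
```

View pics/w4.png

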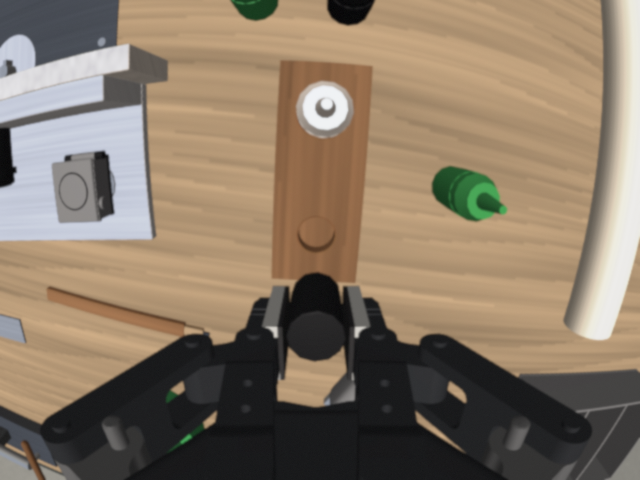

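View pics/s4.png

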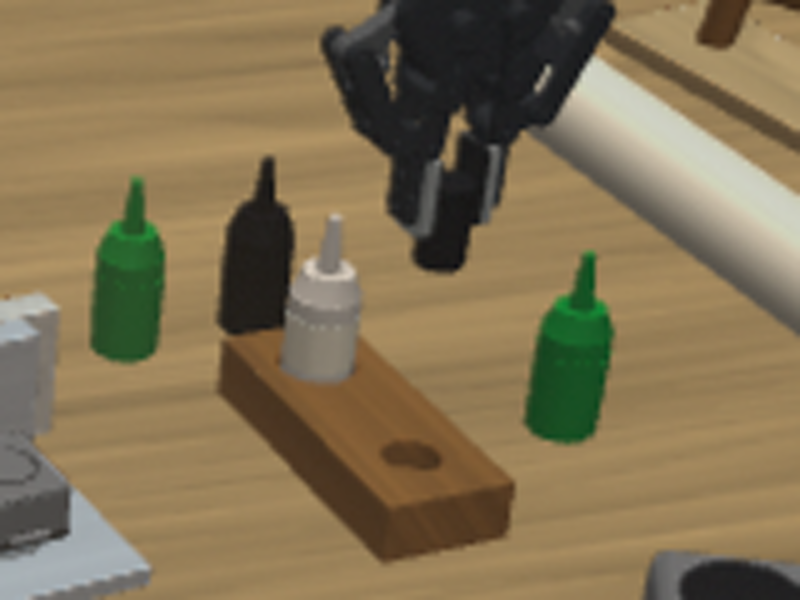

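```bash
python3 - <<'E'
from h import *
np.set_printoptions(precision=4,suppress=True)
g=cv2.imread('pics/w4.png'); a=g[190:370,256:376]; cv2.imwrite('pics/c7.png',cv2.resize(a,(400,600),interpolation=2))
p,r,s=tool()
h=wonz(316.3,233,.03,p,r); c=wonz(316,335,p[2]+.022,p,r);print(h,c,h-c, r.inv().apply(h-c)*1000)
E
```

```text
[0.5117 0.3054 0.03  ] [0.5127 0.3054 0.1696] [-0.001   0.     -0.1396] [139.5763   0.2698  -0.5921]
```

View pics/c7.png

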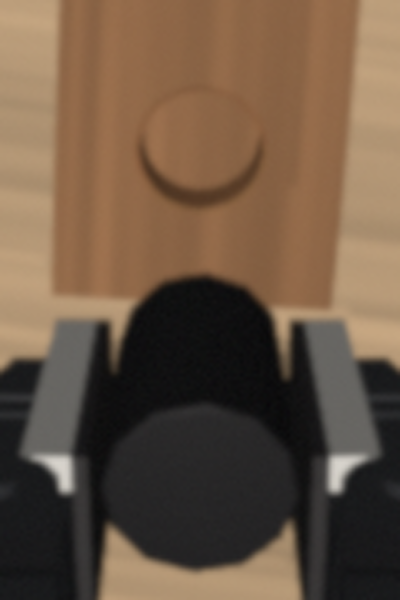

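Request:
apply_moves(
  series=[
    {"tx":40,"ty":0,"tz":-0.4,"wx":0,"wy":0,"wz":0},
    {"tx":75,"ty":0,"tz":-0.4,"wx":0,"wy":0,"wz":0},
    {"tx":92,"ty":0,"tz":-0.4,"wx":0,"wy":0,"wz":0},
    {"tx":98,"ty":0,"tz":-0.4,"wx":0,"wy":0,"wz":0},
    {"tx":102,"ty":0,"tz":-0.4,"wx":0,"wy":0,"wz":0},
    {"tx":105,"ty":0,"tz":-0.4,"wx":0,"wy":0,"wz":0},
    {"tx":108,"ty":0,"tz":-0.4,"wx":0,"wy":0,"wz":0},
    {"tx":108,"ty":0,"tz":-0.4,"wx":0,"wy":0,"wz":0},
  ],
)

```text
t: 5.5
tcp_pos: [0.5127, 0.3055, 0.0404]
orientation: [-0.118, 1.567, 0.118]
force: [-0.5, 0.3, -0.9]
gripper_width: 0.0224
```

```bash
python3 - <<'E'
from h import *
np.set_printoptions(precision=4,suppress=True)
p,r,s=tool(); print(s['t'],p,s['gripper_width'],s['force'])
c=viewer.snapshot('scene')[150:270,390:550,::-1]
cv2.imwrite('pics/s5.png',cv2.resize(c,(800,600),interpolation=2))
E
```

```text
5.5 [0.5127 0.3055 0.0404] 0.02235692821056001 [-0.4532  0.3021 -0.8906]
```

View pics/s5.png

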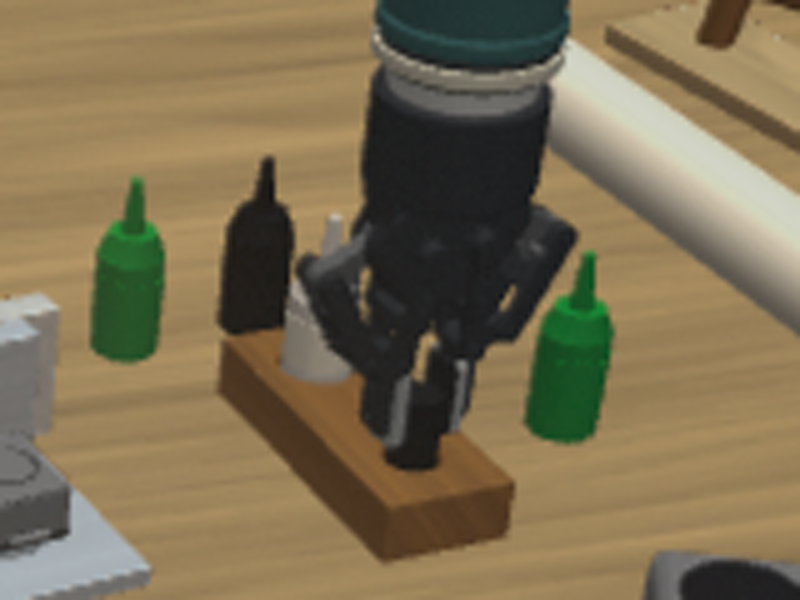

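Request:
apply_moves(
  series=[
    {"tx":2,"ty":0,"tz":0,"wx":0,"wy":0,"wz":0},
    {"tx":4,"ty":0,"tz":0,"wx":0,"wy":0,"wz":0},
    {"tx":5,"ty":0,"tz":0,"wx":0,"wy":0,"wz":0},
    {"tx":6,"ty":0,"tz":0,"wx":0,"wy":0,"wz":0},
    {"tx":6,"ty":0,"tz":0,"wx":0,"wy":0,"wz":0},
    {"tx":6,"ty":0,"tz":0,"wx":0,"wy":0,"wz":0},
    {"tx":6,"ty":0,"tz":0,"wx":0,"wy":0,"wz":0},
    {"tx":6,"ty":0,"tz":0,"wx":0,"wy":0,"wz":0},
  ],
)

```text
t: 6.55
tcp_pos: [0.5127, 0.3055, 0.0343]
orientation: [-0.118, 1.568, 0.118]
force: [0.3, -0.1, -0.6]
gripper_width: 0.022
```

Request:
apply_moves(
  series=[
    {"tx":0,"ty":0,"tz":0,"wx":0,"wy":0,"wz":0},
    {"tx":0,"ty":0,"tz":0,"wx":0,"wy":0,"wz":0},
    {"tx":0,"ty":0,"tz":0,"wx":0,"wy":0,"wz":0},
    {"tx":0,"ty":0,"tz":0,"wx":0,"wy":0,"wz":0},
    {"tx":-10,"ty":0,"tz":0,"wx":0,"wy":0,"wz":0},
    {"tx":-40,"ty":0,"tz":0,"wx":0,"wy":0,"wz":0},
    {"tx":-90,"ty":0,"tz":0,"wx":0,"wy":0,"wz":0},
    {"tx":-120,"ty":0,"tz":0,"wx":0,"wy":0,"wz":0},
  ],
  gripper=45,
)

```text
t: 7.55
tcp_pos: [0.5137, 0.3059, 0.1574]
orientation: [-0.117, 1.564, 0.119]
force: [-0.7, 0.0, 0.3]
gripper_width: 0.0447
```

```bash
python3 - <<'E'
from h import *
np.set_printoptions(precision=4,suppress=True)
p,r,s=tool(); print(s['t'],p,s['gripper_width'],s['force'])
cv2.imwrite('pics/w6.png',viewer.snapshot('wrist')[:,:,::-1])
c=viewer.snapshot('scene')[150:270,390:550,::-1]
cv2.imwrite('pics/s6.png',cv2.resize(c,(800,600),interpolation=2))
E
```

```text
7.55 [0.5137 0.3059 0.1574] 0.04472848843318931 [-0.7029  0.0104  0.259 ]
```

View pics/w6.png

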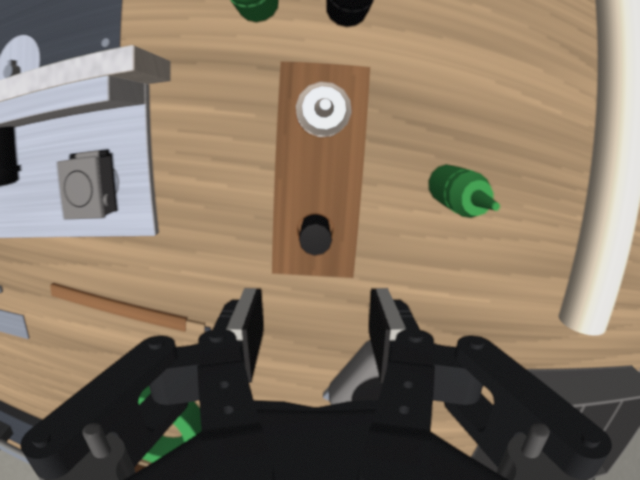

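View pics/s6.png

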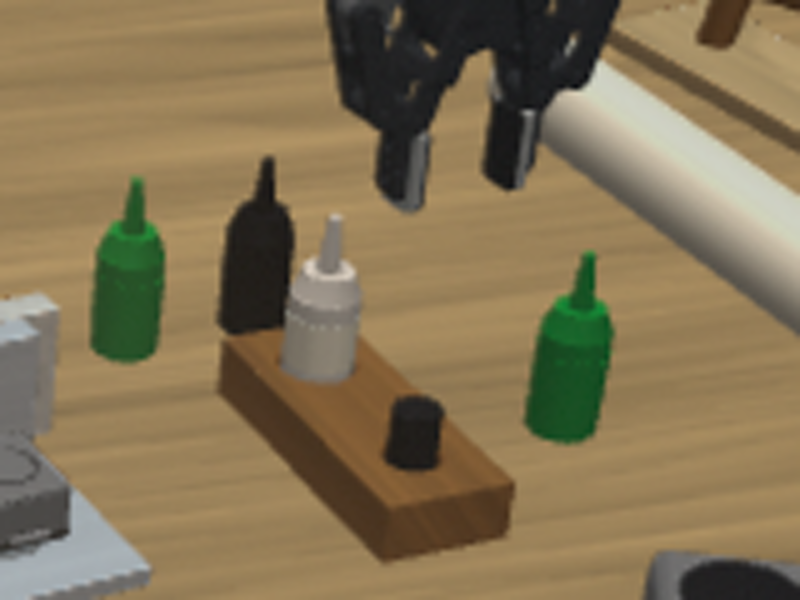

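```bash
python3 - <<'E'
from h import *
np.set_printoptions(precision=4,suppress=True)
p,r,s=tool(); print(wonz(78,189,.046,p,r)); rel([.502,.115,.13],down(8.6))
E
```

```text
[0.5072 0.1138 0.046 ]
shift mm [  28.2 -187.6  -42.1] turn deg [ 0.01  0.45 -0.12] | dist 194.4
```

Request:
apply_moves(
  series=[
    {"tx":0,"ty":-40,"tz":-8,"wx":0,"wy":0,"wz":0},
    {"tx":5,"ty":-85,"tz":-18,"wx":0,"wy":0,"wz":0},
    {"tx":12,"ty":-130,"tz":-28,"wx":0,"wy":0,"wz":0},
    {"tx":20,"ty":-165,"tz":-35,"wx":0,"wy":0,"wz":0},
    {"tx":26,"ty":-182,"tz":-38,"wx":0,"wy":0,"wz":0},
    {"tx":28,"ty":-188,"tz":-40,"wx":0,"wy":0,"wz":0},
    {"tx":28,"ty":-188,"tz":-40,"wx":0,"wy":0,"wz":0},
    {"tx":28,"ty":-188,"tz":-40,"wx":0,"wy":0,"wz":0},
  ],
  gripper=0,
)

```text
t: 8.65
tcp_pos: [0.5016, 0.1146, 0.1265]
orientation: [-0.118, 1.567, 0.119]
force: [0.4, -0.3, -0.3]
gripper_width: -0.0
```

```bash
python3 - <<'E'
from h import *
np.set_printoptions(precision=4,suppress=True)
p,r,s=tool(); print(s['t'],p,r.as_rotvec(),s['gripper_width'],s['force'])
cv2.imwrite('pics/w7.png',viewer.snapshot('wrist')[:,:,::-1])
print(wproj([.504,.114,.046],p,r))
E
```

```text
8.65 [0.5016 0.1146 0.1265] [-0.1185  1.567   0.1189] -1.6399541761924152e-06 [ 0.3734 -0.3172 -0.3368]
[314.3709 251.1917]
```

View pics/w7.png

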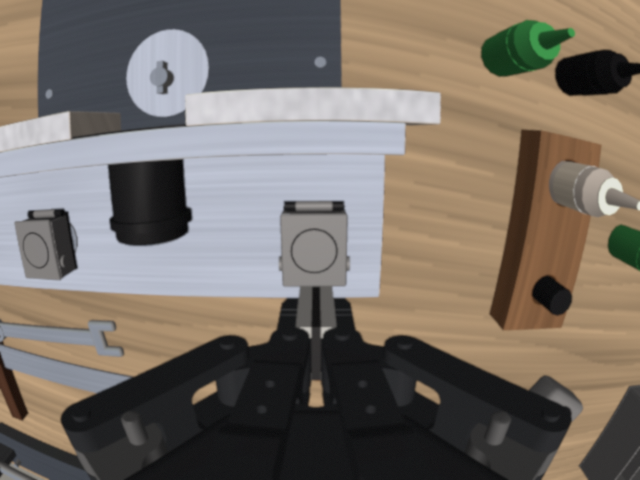

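Cap circle sits at wrist (314.5,251), where the prediction of (0.504, 0.114) put it. Tapping the left cap.

Request:
apply_moves(
  series=[
    {"tx":30,"ty":-1,"tz":2,"wx":0,"wy":0,"wz":0},
    {"tx":60,"ty":-1,"tz":2,"wx":0,"wy":0,"wz":0},
    {"tx":74,"ty":-1,"tz":2,"wx":0,"wy":0,"wz":0},
    {"tx":78,"ty":-1,"tz":2,"wx":0,"wy":0,"wz":0},
    {"tx":80,"ty":-1,"tz":2,"wx":0,"wy":0,"wz":0},
    {"tx":82,"ty":-1,"tz":2,"wx":0,"wy":0,"wz":0},
    {"tx":83,"ty":-1,"tz":2,"wx":0,"wy":0,"wz":0},
    {"tx":83,"ty":-1,"tz":2,"wx":0,"wy":0,"wz":0},
  ],
)

```text
t: 9.7
tcp_pos: [0.5045, 0.1131, 0.0456]
orientation: [-0.118, 1.565, 0.118]
force: [-3.4, 0.8, 17.2]
gripper_width: -0.0003
```

Request:
apply_moves(
  series=[
    {"tx":-35,"ty":0,"tz":0,"wx":0,"wy":0,"wz":0},
    {"tx":-75,"ty":-10,"tz":0,"wx":0,"wy":0,"wz":0},
    {"tx":-80,"ty":-65,"tz":0,"wx":0,"wy":0,"wz":0},
    {"tx":-80,"ty":-125,"tz":0,"wx":0,"wy":0,"wz":0},
    {"tx":-80,"ty":-180,"tz":0,"wx":0,"wy":0,"wz":0},
    {"tx":-80,"ty":-215,"tz":0,"wx":0,"wy":0,"wz":0},
    {"tx":-80,"ty":-220,"tz":0,"wx":0,"wy":0,"wz":0},
    {"tx":-80,"ty":-220,"tz":0,"wx":0,"wy":0,"wz":0},
  ],
)

```text
t: 10.7
tcp_pos: [0.5362, -0.1044, 0.1236]
orientation: [-0.117, 1.567, 0.117]
force: [0.8, 0.0, 0.1]
gripper_width: -0.0002
```

```bash
python3 - <<'E'
from h import *
np.set_printoptions(precision=4,suppress=True)
p,r,s=tool(); print(s['t'],p,r.as_rotvec(),s['gripper_width'],s['force'])
cv2.imwrite('pics/w8.png',viewer.snapshot('wrist')[:,:,::-1])
print(wproj([.5369,-.1035,.046],p,r))
E
```

```text
10.7 [ 0.5362 -0.1044  0.1236] [-0.1171  1.5674  0.1174] -0.00019379228217520484 [0.7624 0.0453 0.0647]
[317.2025 250.463 ]
```

View pics/w8.png

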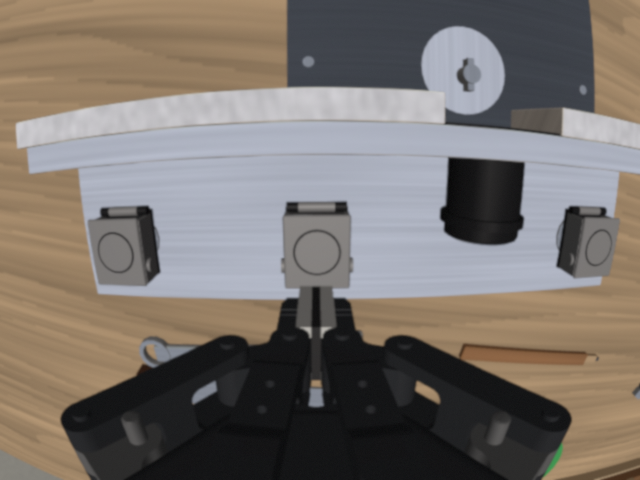

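Middle circle is at (317,252), on the prediction. Tapping it.

Request:
apply_moves(
  series=[
    {"tx":30,"ty":0.5,"tz":0,"wx":0,"wy":0,"wz":0},
    {"tx":58,"ty":0.5,"tz":0,"wx":0,"wy":0,"wz":0},
    {"tx":71,"ty":0.5,"tz":0,"wx":0,"wy":0,"wz":0},
    {"tx":75,"ty":0.5,"tz":0,"wx":0,"wy":0,"wz":0},
    {"tx":77,"ty":0.5,"tz":0,"wx":0,"wy":0,"wz":0},
    {"tx":79,"ty":0.5,"tz":0,"wx":0,"wy":0,"wz":0},
    {"tx":80,"ty":0.5,"tz":0,"wx":0,"wy":0,"wz":0},
    {"tx":80,"ty":0.5,"tz":0,"wx":0,"wy":0,"wz":0},
  ],
)

```text
t: 11.75
tcp_pos: [0.5372, -0.1041, 0.0456]
orientation: [-0.118, 1.565, 0.117]
force: [-2.6, 2.1, 15.9]
gripper_width: 0.0001
```

Request:
apply_moves(
  series=[
    {"tx":-35,"ty":0,"tz":0,"wx":0,"wy":0,"wz":0},
    {"tx":-70,"ty":-15,"tz":0,"wx":0,"wy":0,"wz":0},
    {"tx":-80,"ty":-65,"tz":0,"wx":0,"wy":0,"wz":0},
    {"tx":-80,"ty":-110,"tz":0,"wx":0,"wy":0,"wz":0},
    {"tx":-80,"ty":-135,"tz":0,"wx":0,"wy":0,"wz":0},
    {"tx":-80,"ty":-140,"tz":0,"wx":0,"wy":0,"wz":0},
    {"tx":-80,"ty":-140,"tz":0,"wx":0,"wy":0,"wz":0},
    {"tx":-80,"ty":-140,"tz":0,"wx":0,"wy":0,"wz":0},
  ],
)

```text
t: 12.75
tcp_pos: [0.5566, -0.2409, 0.123]
orientation: [-0.118, 1.569, 0.12]
force: [-0.6, 0.5, -0.5]
gripper_width: 0.0002
```

```bash
python3 - <<'E'
from h import *
np.set_printoptions(precision=4,suppress=True)
p,r,s=tool(); print(s['t'],p,r.as_rotvec(),s['gripper_width'],s['force'])
cv2.imwrite('pics/w9.png',viewer.snapshot('wrist')[:,:,::-1])
print(wproj([.5578,-.2419,.046],p,r))
E
```

```text
12.75 [ 0.5566 -0.2409  0.123 ] [-0.118   1.5686  0.1197] 0.0002107989946888307 [-0.5684  0.5489 -0.5433]
[313.8235 251.195 ]
```

View pics/w9.png

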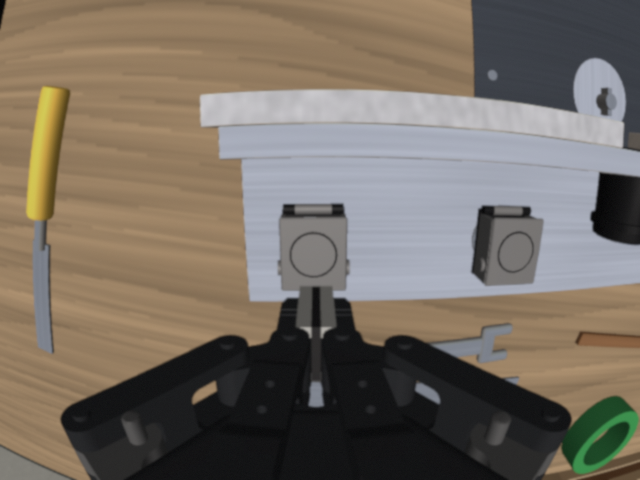

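Request:
apply_moves(
  series=[
    {"tx":30,"ty":-1,"tz":0.5,"wx":0,"wy":0,"wz":0},
    {"tx":58,"ty":-1,"tz":0.5,"wx":0,"wy":0,"wz":0},
    {"tx":71,"ty":-1,"tz":0.5,"wx":0,"wy":0,"wz":0},
    {"tx":75,"ty":-1,"tz":0.5,"wx":0,"wy":0,"wz":0},
    {"tx":77,"ty":-1,"tz":0.5,"wx":0,"wy":0,"wz":0},
    {"tx":79,"ty":-1,"tz":0.5,"wx":0,"wy":0,"wz":0},
    {"tx":81,"ty":-1,"tz":0.5,"wx":0,"wy":0,"wz":0},
    {"tx":81,"ty":-1,"tz":0.5,"wx":0,"wy":0,"wz":0},
  ],
)

```text
t: 13.8
tcp_pos: [0.5585, -0.2437, 0.0428]
orientation: [-0.118, 1.566, 0.117]
force: [1.2, 0.9, 1.6]
gripper_width: 0.0003
```

It gives way: 3.2 mm at about 1.6 N, against 16–17 N for the others. I'll press one mm more to be clearly past 2.5 mm, then rise.

Request:
apply_moves(
  series=[
    {"tx":1,"ty":0,"tz":0,"wx":0,"wy":0,"wz":0},
    {"tx":1,"ty":0,"tz":0,"wx":0,"wy":0,"wz":0},
    {"tx":-20,"ty":0,"tz":0,"wx":0,"wy":0,"wz":0},
    {"tx":-60,"ty":0,"tz":0,"wx":0,"wy":0,"wz":0},
    {"tx":-80,"ty":0,"tz":0,"wx":0,"wy":0,"wz":0},
    {"tx":-80,"ty":0,"tz":0,"wx":0,"wy":0,"wz":0},
    {"tx":-80,"ty":0,"tz":0,"wx":0,"wy":0,"wz":0},
    {"tx":-80,"ty":0,"tz":0,"wx":0,"wy":0,"wz":0},
  ],
  gripper=66,
)

```text
t: 14.8
tcp_pos: [0.5568, -0.2429, 0.1209]
orientation: [-0.117, 1.57, 0.119]
force: [0.3, -0.7, 0.8]
gripper_width: 0.0659
```

```bash
python3 - <<'E'
from h import *
np.set_printoptions(precision=4,suppress=True)
p,r,s=tool(); print(s['t'],p,s['gripper_width'],s['force'])
g=viewer.snapshot('wrist')[:,:,::-1]
cv2.imwrite('pics/w10.png',g)
cv2.imwrite('pics/c10.png',cv2.resize(g[190:310,240:400],(800,600),interpolation=2))
E
```

```text
14.8 [ 0.5568 -0.2429  0.1209] 0.06592620296975804 [ 0.304  -0.6986  0.7895]
```

View pics/c10.png

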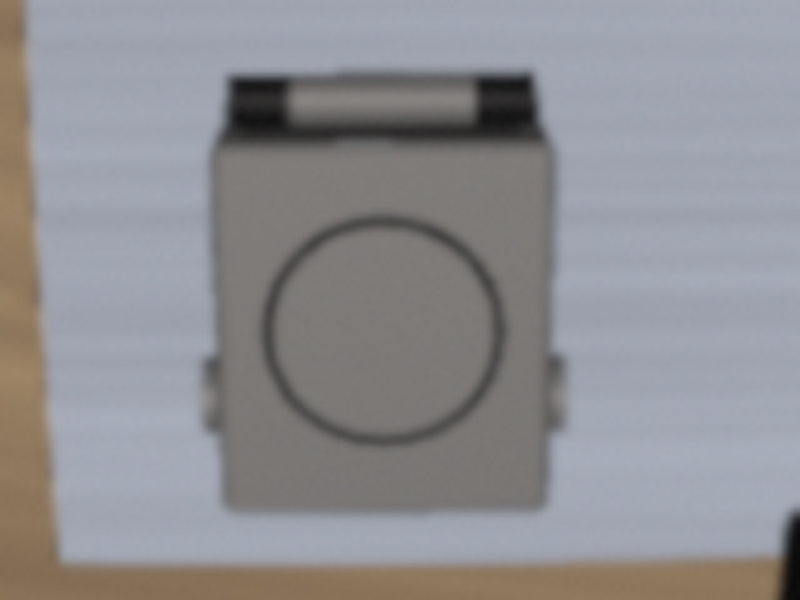

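```bash
python3 - <<'E'
from h import *
np.set_printoptions(precision=4,suppress=True)
p,r,s=tool(); b=wonz(316.7,255.8,.046,p,r); print(b)
kl=wonz(240+215/5,190+395/5,.036,p,r);kr=wonz(240+555/5,190+395/5,.036,p,r); print('knobs',kl,kr,(kl+kr)/2,'fence-x of knobs',r.inv().apply((kl+kr)/2-b)*1000, 'span',np.linalg.norm(kl-kr))
t=b+down(8.6).apply([0,0,.012]); rel([t[0],t[1],.0205],down(8.6))
E
```

```text
[ 0.5601 -0.2419  0.046 ]
knobs [ 0.5758 -0.2618  0.036 ] [ 0.5692 -0.2178  0.036 ] [ 0.5725 -0.2398  0.036 ] fence-x of knobs [ 9.9754  0.2431 12.6199] span 0.044499862072267415
shift mm [100.5   0.5  15.5] turn deg [ 0.   -0.11 -0.08] | dist 101.6
```

Request:
apply_moves(
  series=[
    {"tx":20,"ty":0.5,"tz":15,"wx":0,"wy":0,"wz":0},
    {"tx":45,"ty":0.5,"tz":15,"wx":0,"wy":0,"wz":0},
    {"tx":65,"ty":0.5,"tz":15,"wx":0,"wy":0,"wz":0},
    {"tx":80,"ty":0.5,"tz":15,"wx":0,"wy":0,"wz":0},
    {"tx":90,"ty":0.5,"tz":15,"wx":0,"wy":0,"wz":0},
    {"tx":96,"ty":0.5,"tz":15,"wx":0,"wy":0,"wz":0},
    {"tx":100,"ty":0.5,"tz":15,"wx":0,"wy":0,"wz":0},
    {"tx":100,"ty":0.5,"tz":15,"wx":0,"wy":0,"wz":0},
  ],
)

```text
t: 15.85
tcp_pos: [0.5726, -0.2408, 0.0224]
orientation: [-0.118, 1.567, 0.118]
force: [0.1, 0.3, 0.2]
gripper_width: 0.0657
```

```bash
python3 - <<'E'
from h import *
np.set_printoptions(precision=4,suppress=True)
p,r,s=tool(); print(s['t'],p,s['gripper_width'],s['force'])
cv2.imwrite('pics/w11.png',viewer.snapshot('wrist')[:,:,::-1])
print(wproj(p+r.apply([-.0187,0,0]),p,r))
c=viewer.snapshot('scene')[200:320,180:340,::-1]
cv2.imwrite('pics/s11.png',cv2.resize(c,(800,600),interpolation=2))
E
```

```text
15.85 [ 0.5726 -0.2408  0.0224] 0.06566915861793257 [0.1134 0.3149 0.1879]
[315.9188 327.6924]
```

View pics/w11.png

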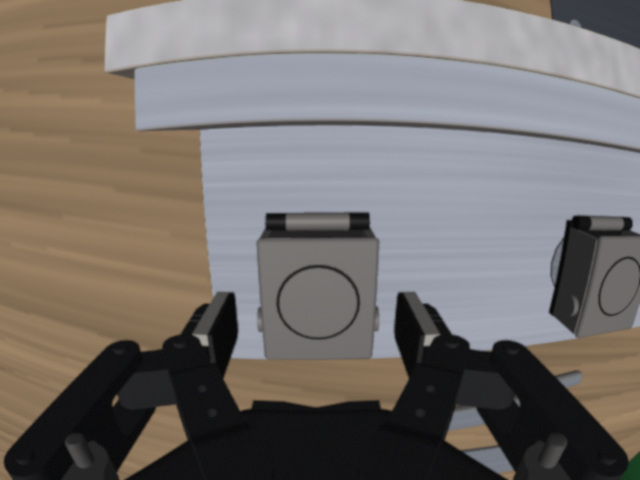

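View pics/s11.png

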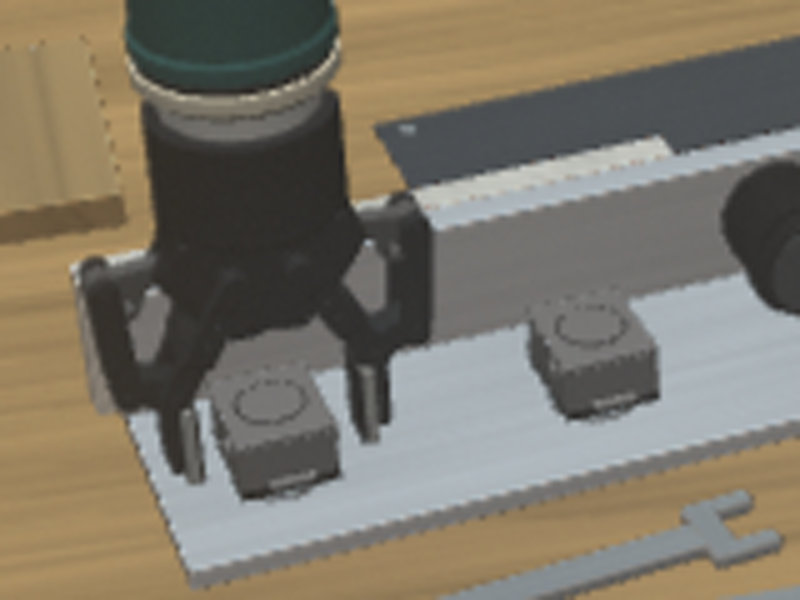

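Request:
apply_moves(
  series=[
    {"tx":1,"ty":0.4,"tz":0,"wx":0,"wy":0,"wz":0},
    {"tx":1,"ty":0.4,"tz":0,"wx":0,"wy":0,"wz":0},
    {"tx":1,"ty":0.4,"tz":0,"wx":0,"wy":0,"wz":0},
    {"tx":1,"ty":0.4,"tz":0,"wx":0,"wy":0,"wz":0},
    {"tx":1,"ty":0.4,"tz":0,"wx":0,"wy":0,"wz":0},
    {"tx":1,"ty":0.4,"tz":0,"wx":0,"wy":0,"wz":0},
    {"tx":1,"ty":0.4,"tz":0,"wx":0,"wy":0,"wz":0},
    {"tx":1,"ty":0.4,"tz":0,"wx":0,"wy":0,"wz":0},
  ],
  gripper=38,
  newtons=30,
)

```text
t: 16.95
tcp_pos: [0.5727, -0.2402, 0.0214]
orientation: [-0.118, 1.567, 0.118]
force: [3.4, 4.1, 1.2]
gripper_width: 0.0457
```

Request:
apply_moves(
  series=[
    {"tx":-3.2,"ty":0,"tz":-1.1,"wx":0,"wy":0,"wz":0},
    {"tx":-6.3,"ty":0,"tz":-2.5,"wx":0,"wy":0,"wz":0},
    {"tx":-9.2,"ty":0,"tz":-4.1,"wx":0,"wy":0,"wz":0},
    {"tx":-12,"ty":0,"tz":-6,"wx":0,"wy":0,"wz":0},
    {"tx":-14.6,"ty":0,"tz":-8.1,"wx":0,"wy":0,"wz":0},
    {"tx":-17,"ty":0,"tz":-10.5,"wx":0,"wy":0,"wz":0},
    {"tx":-19.2,"ty":0,"tz":-13,"wx":0,"wy":0,"wz":0},
    {"tx":-21.2,"ty":0,"tz":-15.7,"wx":0,"wy":0,"wz":0},
  ],
)

```text
t: 17.95
tcp_pos: [0.5566, -0.2427, 0.0426]
orientation: [-0.118, 1.568, 0.118]
force: [2.9, 3.8, -4.9]
gripper_width: 0.0456
```

```bash
python3 - <<'E'
from h import *
np.set_printoptions(precision=4,suppress=True)
p,r,s=tool(); print(s['t'],p,s['gripper_width'],s['force'])
cv2.imwrite('pics/w12.png',viewer.snapshot('wrist')[:,:,::-1])
c=viewer.snapshot('scene')[200:320,180:340,::-1]
cv2.imwrite('pics/s12.png',cv2.resize(c,(800,600),interpolation=2))
E
```

```text
17.95 [ 0.5566 -0.2427  0.0426] 0.04557748257309262 [ 2.8583  3.7535 -4.8501]
```

View pics/w12.png

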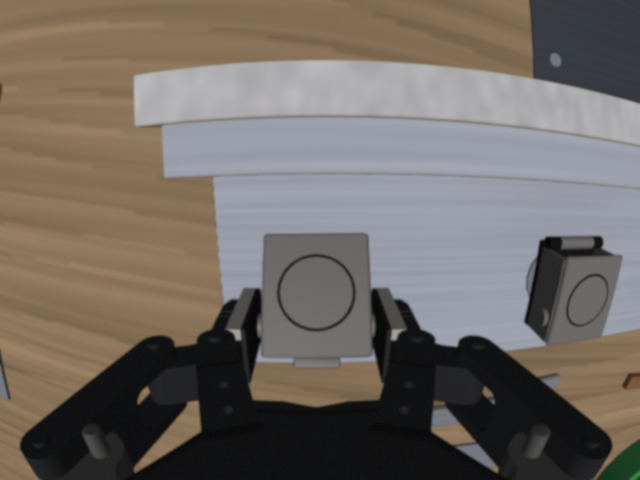

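View pics/s12.png

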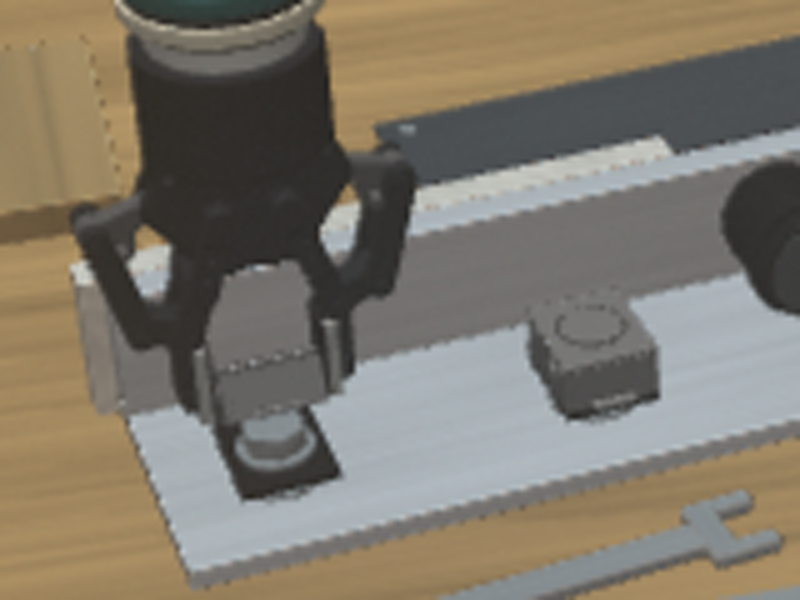

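Request:
apply_moves(
  series=[
    {"tx":-1.8,"ty":0,"tz":-2.9,"wx":0,"wy":0,"wz":0},
    {"tx":-3.2,"ty":0,"tz":-5.9,"wx":0,"wy":0,"wz":0},
    {"tx":-4.4,"ty":0,"tz":-9.1,"wx":0,"wy":0,"wz":0},
    {"tx":-5.3,"ty":0,"tz":-12.3,"wx":0,"wy":0,"wz":0},
    {"tx":-6,"ty":0,"tz":-15.6,"wx":0,"wy":0,"wz":0},
    {"tx":-6.3,"ty":0,"tz":-19,"wx":0,"wy":0,"wz":0},
    {"tx":-6.4,"ty":0,"tz":-22.3,"wx":0,"wy":0,"wz":0},
    {"tx":-6.1,"ty":0,"tz":-25.7,"wx":0,"wy":0,"wz":0},
  ],
)

```text
t: 19.05
tcp_pos: [0.5327, -0.2466, 0.0496]
orientation: [-0.118, 1.565, 0.117]
force: [4.4, 4.8, 1.5]
gripper_width: 0.0456
```

Request:
apply_moves(
  series=[
    {"tx":0,"ty":0,"tz":0,"wx":0,"wy":0,"wz":0},
    {"tx":0,"ty":0,"tz":0,"wx":0,"wy":0,"wz":0},
    {"tx":0,"ty":0,"tz":0,"wx":0,"wy":0,"wz":0},
    {"tx":0,"ty":0,"tz":0,"wx":0,"wy":0,"wz":0},
    {"tx":0,"ty":0,"tz":0,"wx":0,"wy":0,"wz":0},
    {"tx":0,"ty":0,"tz":0,"wx":0,"wy":0,"wz":0},
    {"tx":0,"ty":0,"tz":0,"wx":0,"wy":0,"wz":0},
    {"tx":0,"ty":0,"tz":0,"wx":0,"wy":0,"wz":0},
  ],
)

```text
t: 20.05
tcp_pos: [0.5326, -0.2466, 0.0496]
orientation: [-0.118, 1.566, 0.117]
force: [5.1, 4.4, 0.7]
gripper_width: 0.0457
```

```bash
python3 - <<'E'
from h import *
np.set_printoptions(precision=4,suppress=True)
p,r,s=tool(); print(s['t'],p,s['gripper_width'],s['force'])
cv2.imwrite('pics/w13.png',viewer.snapshot('wrist')[:,:,::-1])
g=viewer.snapshot('scene')[:,:,::-1]; cv2.imwrite('pics/s13f.png',g)
cv2.imwrite('pics/s13.png',cv2.resize(g[200:320,180:340],(800,600),interpolation=2))
E
```

```text
20.05 [ 0.5326 -0.2466  0.0496] 0.04572390597838122 [5.0692 4.3953 0.6789]
```

View pics/w13.png

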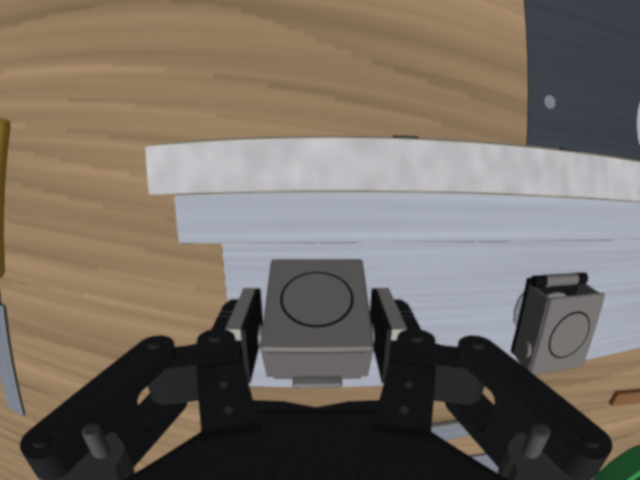

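View pics/s13.png

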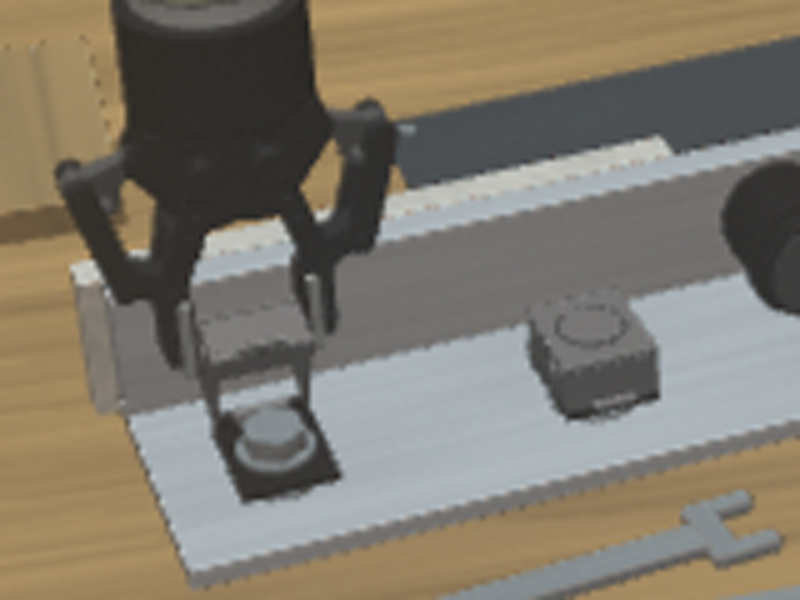

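View pics/s13f.png

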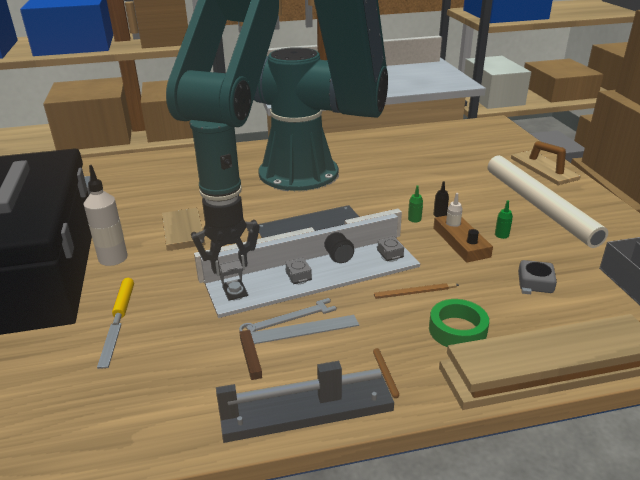

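```bash
python3 - <<'E'
from h import *
a=cv2.imread('pics/w12.png')[215:365,500:640]; b=cv2.imread('pics/w13.png')[255:390,490:630]
b=cv2.resize(b,(390,400),interpolation=2);a=cv2.resize(a,(390,400),interpolation=2)
cv2.imwrite('pics/c13.png',np.hstack([a,b]))
g=cv2.imread('pics/w13.png')[230:410,220:420]; cv2.imwrite('pics/c14.png',cv2.resize(g,(660,594),interpolation=2))
E
```

```text
(no output)
```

View pics/c13.png

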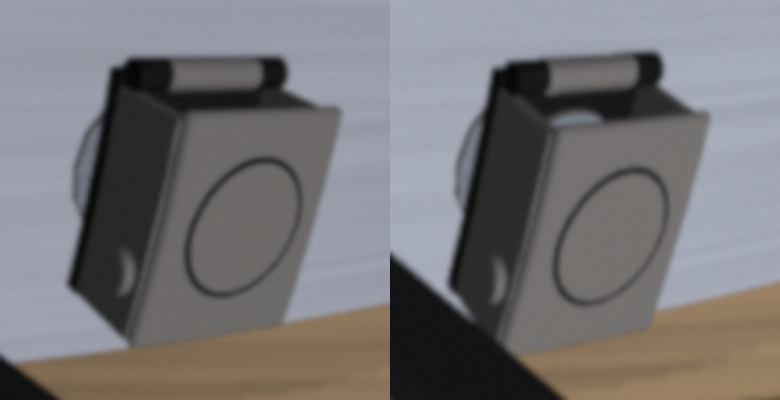

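View pics/c14.png

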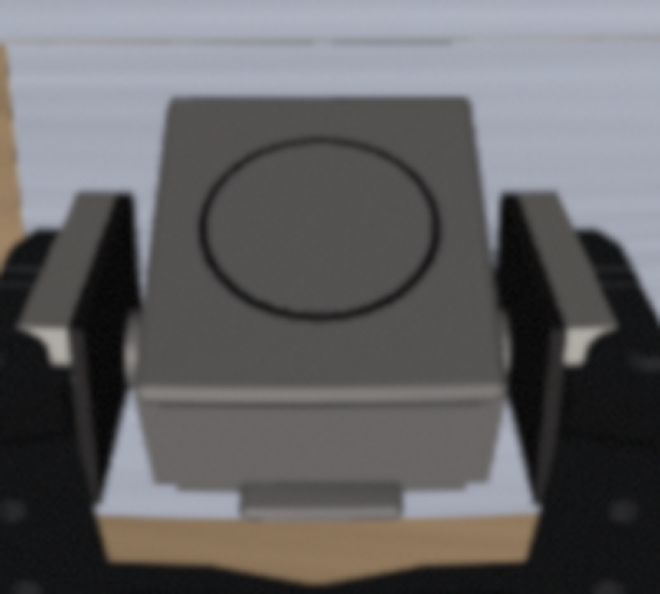

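```bash
python3 - <<'E'
from h import *
np.set_printoptions(precision=1,suppress=True)
p,r,s=tool(); D=down(8.6); b=np.array([.559,-.2419,.010])
def W(x,z): return b+D.apply([0,0,x])+[0,0,z]
for th in (50,60,70,75,80,85):
  c,si=np.cos(np.radians(th)),np.sin(np.radians(th))
  f=lambda X,Z: wproj(W(-.025+X*c-Z*si,.015+X*si+Z*c),p,r)[1]
  print(th,'top edge v',f(.05,.021),'hinge-side edge v',f(.001,.021))
print('observed 349.7 / 259.7')
E
```

```text
50 top edge v 378.6087237202011 hinge-side edge v 267.26632226857987
60 top edge v 362.3341777116186 hinge-side edge v 260.1910264764076
70 top edge v 341.34746079052354 hinge-side edge v 254.1688933529073
75 top edge v 329.3260609235161 hinge-side edge v 251.61356671527912
80 top edge v 316.5045185596439 hinge-side edge v 249.3851627800243
85 top edge v 303.10071337416883 hinge-side edge v 247.4952916023128
observed 349.7 / 259.7
```

Comparing the measured cap edges with the hinge geometry gives only about 66–70° open, although the arm moved the equivalent of 79°. I'll push farther for margin; the stop is at 100°.

Request:
apply_moves(
  series=[
    {"tx":0.2,"ty":0,"tz":-2,"wx":0,"wy":0,"wz":0},
    {"tx":0.5,"ty":0,"tz":-4,"wx":0,"wy":0,"wz":0},
    {"tx":1,"ty":0,"tz":-6,"wx":0,"wy":0,"wz":0},
    {"tx":1.5,"ty":0,"tz":-8,"wx":0,"wy":0,"wz":0},
    {"tx":1.5,"ty":0,"tz":-8,"wx":0,"wy":0,"wz":0},
    {"tx":1.5,"ty":0,"tz":-8,"wx":0,"wy":0,"wz":0},
    {"tx":1.5,"ty":0,"tz":-8,"wx":0,"wy":0,"wz":0},
    {"tx":1.5,"ty":0,"tz":-8,"wx":0,"wy":0,"wz":0},
  ],
)

```text
t: 21.15
tcp_pos: [0.5246, -0.2479, 0.0481]
orientation: [-0.119, 1.566, 0.117]
force: [4.0, 4.9, 2.6]
gripper_width: 0.0455
```

```bash
python3 - <<'E'
from h import *
np.set_printoptions(precision=4,suppress=True)
p,r,s=tool(); print(s['t'],p,s['gripper_width'],s['force'])
w=viewer.snapshot('wrist')[:,:,::-1]; cv2.imwrite('pics/w14.png',w); cv2.imwrite('pics/c15.png',cv2.resize(w[230:410,220:420],(660,594),interpolation=2))
g=viewer.snapshot('scene')[:,:,::-1]
cv2.imwrite('pics/s14.png',cv2.resize(g[200:320,180:340],(800,600),interpolation=2))
D=down(8.6); b=np.array([.559,-.2419,.010])
def W(x,z): return b+D.apply([0,0,x])+[0,0,z]
for th in (50,60,70,80,90,100):
  c,si=np.cos(np.radians(th)),np.sin(np.radians(th))
  f=lambda X,Z: wproj(W(-.025+X*c-Z*si,.015+X*si+Z*c),p,r)[1]
  print(th,f(.05,.021),f(.001,.021),f(.05,.021)-f(.001,.021))
E
```

```text
21.15 [ 0.5246 -0.2479  0.0481] 0.04547642311553206 [4.0312 4.8507 2.5665]
50 396.5652725752271 285.38771409898834 111.17755847623874
60 381.65379413033685 278.1786292376542 103.47516489268264
70 362.02691059622725 271.94997800772086 90.0769325885064
80 338.365596055494 266.9029279325773 71.46266812291668
90 312.0366165352144 263.1660818946767 48.8705346405377
100 284.9605129873264 260.7989986060501 24.161514381276334
```

View pics/c15.png

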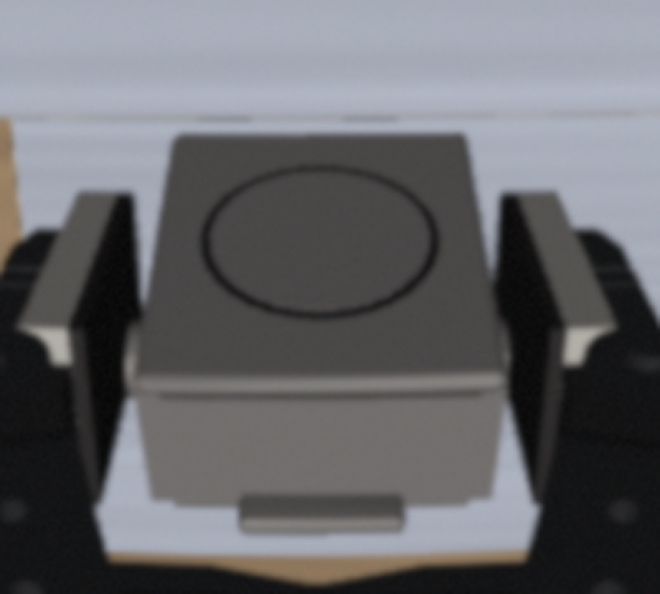

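View pics/s14.png

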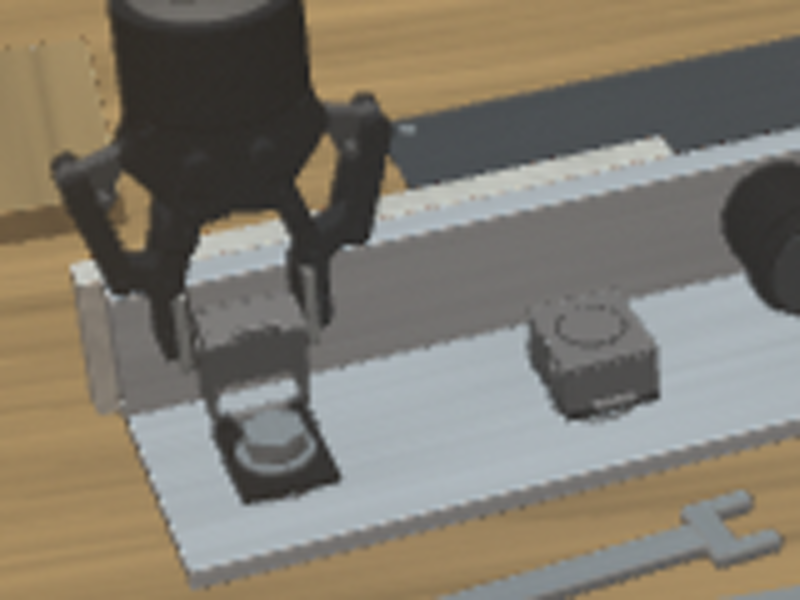

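```bash
python3 - <<'E'
from h import *
g=viewer.snapshot('scene')[:,:,::-1]
cv2.imwrite('pics/s15.png',cv2.resize(g[170:290,380:540],(800,600),interpolation=2))
E
```

```text
(no output)
```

View pics/s15.png

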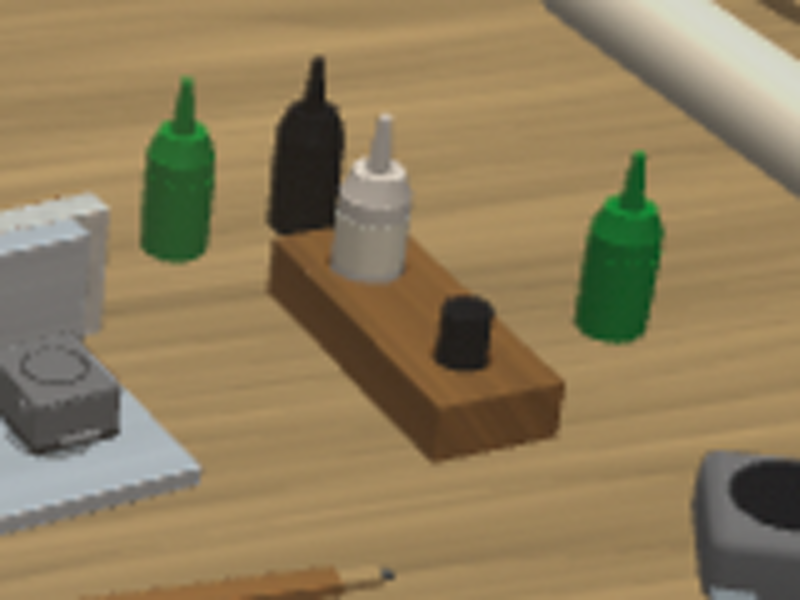

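```bash
python3 -c "
from h import *
print(robot.job_done()); p,r,s=tool(); print(s['t'],p,s['gripper_width'],s['force'])"
```

```text
the job is handed in; nothing more can be done
None
the job is handed in; nothing more can be done
```

The job is done and handed in at about 21 s. The right bolt (the fence's -y end) is the loose one, and the gripper is still holding its cap open.

- **Bottle cap:** it stands in the block's empty hole, let go, and the white bottle still stands in its own hole. I saw both in the last picture.
- **Taps:** the left and middle bolts stood firm, pushing back with 17 N and 16 N. The right one dipped at least 3.2 mm under about 1.6 N.
- **Flip cap:** I gripped the right bolt's cap by its side grips and swung it up. At first the camera check read only about 66–70°, although the arm had moved the equivalent of 79°. I pushed farther and it now reads about 78°, with the side grips still held at 45 mm finger opening.
- **The rest:** the other two caps look shut. I saw nothing else on the bench disturbed, but judged that by eye from the pictures without measuring it.

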